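# Park the learner driver's practice rig

### The job

The driving-practice rig on the kitchen table was left in fourth gear with its handbrake down. Park it as a careful driver does: pull the handbrake fully up first, while it is still in fourth, then take the gear lever out of fourth, across neutral to the left and all the way forward into first, without putting it into any other gear on the way. Do not bump the tablet that hangs over the gear lever or disturb the things standing around, and let go of both levers when you are done.

Things in the scene. Friction and masses are not known exactly. Their poses are not given: they have to be found in the camera images.
- shifter: H-gate gear shifter, fixed: base plate 220 x 150 mm, box 150 x 118 mm, steel gate plate 120 x 100 mm with its top at 108 mm. Origin on the table under the gate's middle; x forward (away from the driver's side, where the robot is), y the driver's left, z up. Gate: a neutral slot left-right and three columns of gear slots: first/second left, third/fourth middle, fifth/sixth right; odd gears forward.
- gear_pivot (a point): the point about which the gear lever leans both ways, inside the shifter, 25 mm above the table right under the gate's middle. Axes as the shifter's. The columns stand 19 mm apart at the gate (79 mm above this point); the 8 mm stem has about 2 mm of play to each side in the slots.
- gear_knob (a point): centre of the gear lever's red ball knob, 46 mm across, on a straight 8 mm steel stem 180 mm from the pivot, so 205 mm above the table when upright. Axes turn with the lever. At the start the lever is in fourth (leaning back, middle column). It takes about 2 N at the knob to move it forward or back, and it stays where it is left.
- gear_fore (a joint): forward lean of the gear lever, rad: 0 upright (neutral), about +0.26 at the end of the forward slots (first, third, fifth), about -0.26 at the end of the back slots. It can go across only within about 0.03 of 0. The sideways lean is taken first, then the whole is turned forward about the pivot's y axis.
- gear_side (a joint): sideways lean of the gear lever, rad: 0 middle column, +0.236 left column (first and second), -0.236 right column, each with about 0.025 of play. A spring (2.5 N m/rad, about 3 N at the knob at the left column) draws it to the middle while in neutral: hold it left until it has entered first.
- handbrake_base: handbrake unit, bolted down: base plate 210 x 90 x 10 mm with two aluminium cheeks 95 mm high at the driver's end. Origin on the table under the plate's middle; x forward, along the lever, y left, z up.
- handbrake_hinge (a point): the handbrake lever's hinge, 75 mm behind the unit's origin and 75 mm above the table; the hinge axis is this point's y. x forward, z up (these axes do not turn with the lever).
- handbrake_grip (a point): middle of the handbrake's black rubber grip, a round bar 30 mm across and 120 mm long with aluminium end rings and a red button at the free end. The lever points forward from its hinge; this point is 160 mm from the hinge. Axes turn with the lever.
- handbrake (a joint): handbrake lever, rad: 0 down (the lever then rises forward at 0.14 rad above level), growing as the grip is pulled up; 0.52 is fully up, at its stop (0.66 rad above level). A friction of about 6 N at the grip, standing for the ratchet, keeps it where it is left.
- tablet_stand: desk stand with a tablet, behind the gear lever; must not be bumped. Origin on the table under the round foot (110 mm across); x away from the driver, y left. A 12 mm column 300 mm tall bears the black tablet, which reaches from there towards the driver over the gate.
- tablet_edge (a point): middle of the tablet's lower edge, 295 mm above the table, about over the knob when the lever is fully forward. The tablet (200 wide along y, 128 tall, 9 mm thick) leans back 0.60 rad from upright, its top edge 72 mm further from the driver and 401 mm up. An upright gripper on the knob hits it in first; one whose body leans back to the driver's side by 30 to 45 degrees passes beneath.
- paper_cup: paper cup with brown band, 80 mm across, 105 mm tall, to be left alone. Origin under its centre.
- creamer: white creamer bottle with red cap, 68 mm across, 170 mm tall, to be left alone. Origin under its centre.
- spice_jar: small amber spice jar with black lid, 48 mm across, 95 mm tall, to be left alone. Origin under its centre.

How it is judged:
By the outcome, as a careful person would: the job done as asked, in the order asked, and still so for the second after the job is handed in, with the robot touching nothing.
It also fails if it takes over 64 s, if anything falls off the work surface, if the arm or the gripper's body presses on something with over 40 N, if the wrist force passes 120 N, or if a joint passes its speed limit or range.

### The arm

A 6-joint arm with a two-finger parallel gripper is mounted at the origin on the work surface. World frame = base frame: x ahead of the robot, y to its left, z up, the work surface at z = 0. Lengths are in mm, angles in rad, forces in N, time in s.
With the tool pointing down it reaches from about 275 to 750 mm from the base axis. Payload 10.2 kg.
Tool frame: the origin (TCP) lies between the finger pads; the fingertips stand 17 mm ahead of it and the grasp point (between the pads) lies 2 mm behind it; z points along the fingers, y is the line along which they close (so a half turn about z gives the same grasp; the last joint's range is limited). The gripper opens to 85 mm and grips with 20 to 120 N. Pads are 22 mm wide; open, the fingers measure 114 mm over their backs; the gripper's body (76 mm by 85 mm) begins 54 mm behind the grasp point. The pads swing forward as they close: fully open they stand 13 mm farther back than shut.
Start: joints at [-1.522, 0.313, 1.498, -0, 1.331, -0.223], TCP at [140.931, -505.737, 248.294] pointing down, gripper open.
Joint ranges: [-2.94, 2.94], [-0.97, 2.17], [0.19, 2.56], [-1.23, 4.37], [0.02, 3.11], [-2.88, 2.88]. Speed limits (rad/s): [2.39, 2.39, 3.01, 3.14, 3.14, 3.14].

### API

Orientations are given as a unit quaternion [w, x, y, z].
In Python, from rig import * gives the robot as it stands.
- The arm moves only by the tool step_arm, never from a script. Its argument "commands" is text: rows parted by semicolons, each of 7 numbers parted by spaces: the opening, from 0 (shut) to 1 (fully open), then the shift along the tool's x, y, z in cm, then the turn, a rotation vector about the tool's x, y, z in rad. In form: hand x y z rx ry rz; .... A call has 1 to 20 rows; each row is the pose to reach, as a shift and turn from the pose commanded when the call began, along the tool's axes at that moment; what a row does not reach only later rows make up. A row lasts 1/12 s, in which the tool goes at most 41.7 mm and 7.16 degrees, less where a joint would pass 70% of its speed; a pose out of reach is approached as far as the arm can. A call with a gripper value outside its range is refused whole. The fingers move at their own pace and stop on an object; "newtons" is the grip in N (left out, the last holds). Time passes only in rows, so rows that repeat a pose let the fingers close. It gives the time, the measured TCP pose, the force, the opening and the grip force at its end, in the units of the state.
- sense(): the state, without advancing time (a new reading comes with each control period).
- capture(name): name is "side" or "top" or "wrist"; returns the picture (480x640x3 uint8, red, green, blue); there is no depth.
- camera_model(name): a dict with "mtx" (3x3 intrinsics, pixels), "k1" (the pictures are not rectified: a ray, as slopes to the right and down, at radius r is drawn at 1 + k1 r^2 times it, then the intrinsics apply), "eye" and "rotation" of the camera in the world. Camera axes: x right, y down, z forward; pixel columns grow to the right and rows downward; lengths in mm; the calibration is good to about 2 mm. A picture is of the moment at which its call begins: read the wrist's pose just before it. camera_model takes no time and is no camera call; for the wrist camera it gives the pose at the moment of the call.
- finish_job(): hands the job in; it is judged then, once.
Trained networks look in the newest picture that a camera, given by its name, has taken for a name from the list of things; names that differ only in an ending like _2 or _b are one class to them, and where a whole thing is asked for, a point or a joint stands for the part that bears it (a point fixed in the world has none). Each returns a list of dicts, best first, with "score" (0 to 1); they miss things now and then, are a little off and sometimes report something else, mostly with a low value. They report only what shows in the picture. A call takes as long as a camera call.
- search_frame(camera, label): "rect" ([centre column, centre row, width, height] in pixels, round what is visible of it).
- trace(camera, label): "mask" (480x640 bool, what is visible of it) and "rect" ([centre column, centre row, width, height] in pixels, round what is visible of it).
- spot_point(camera, label): "xy" ([column, row] in pixels: a listed point, or the origin of a listed thing).
The state is a dict: "time_s": time; "joints": joint angles; "dq": joint speeds; "tau": joint torques, N m; "eef_pos": TCP position; "ee_rot": TCP orientation; "force": force on the tool from outside, world axes, zero at the start; "wrist_torque": the same for the moment, N m; "grip_width": opening from 0.0 (shut) to 1.0 (fully open); "grip_force": force on a finger pad.
Only numpy, scipy, OpenCV 4.12 (cv2) and the standard library are available. Lean on these libraries where they do the work, as an engineer would, in place of code of your own. Each camera call takes 0.05 s, during which the arm holds its last target. There are 200 camera calls.

## Working session

There is one attempt and no reset: what is moved stays moved. The work goes in short steps, Python scripts to look and compute and a tool call to move; the robot and the scene stay as the last step left them, time stands still between calls to the robot, and variables do not carry over. Pictures are saved under pics/ and viewed, at most 10 in all, crops included, and the job is handed in when it is done.

Besides the shell and the picture viewer there is one more tool, called after "Emit:" as name(argument=value, ...) on one line, values as JSON. step_arm: Moves the arm, as the interface text tells. Its arguments: {"type":"object","properties":{"commands":{"type":"string"},"newtons":{"type":"number"}},"required":["commands"]}

```bash
mkdir -p pics; ls; python3 - <<'E'
from rig import *
import cv2, numpy as np
s=sense(); print(s)
ims=[]
for c in ("side","top"):
    im=capture(c); cv2.imwrite(f"pics/{c}0.png",im[:,:,::-1])
    m=camera_model(c); print(c,{k:np.round(v,4).tolist() for k,v in m.items()})
    for l in ["shifter","gear_pivot","gear_knob","handbrake_base","handbrake_hinge","handbrake_grip","tablet_stand","tablet_edge","paper_cup","creamer","spice_jar"]:
        r=spot_point(c,l); print(c,l,[(np.round(q["xy"],1).tolist(),round(q["score"],2)) for q in r[:2]])
E
```

```text
pics
{'time_s': 0.0, 'joints': array([-1.52237871e+00,  3.13461232e-01,  1.49844211e+00, -2.63490233e-05,
        1.33100865e+00, -2.23465012e-01]), 'dq': array([ 9.37057818e-04,  1.79788007e-03, -6.07193213e-04,  5.76985782e-04,
       -2.21685149e-05,  1.20576015e-03]), 'tau': array([ 7.26265607e-04, -4.12262785e+01, -2.59743673e+01, -9.79528522e-05,
        4.11902263e-03,  3.96661136e-06]), 'eef_pos': array([ 140.92378341, -505.48328202,  247.72742437]), 'ee_rot': array([-6.58262826e-04,  9.90773560e-01,  1.35526079e-01,  4.49164962e-05]), 'force': array([ 0.652285  ,  0.08020121, -0.00467953]), 'wrist_torque': array([ 0.00712896, -0.01640092, -0.07542251]), 'grip_force': 0.0, 'grip_width': 1.0027355424125528}
side {'mtx': [[569.1859, 0.0, 320.8172], [0.0, 569.1859, 241.3447], [0.0, 0.0, 1.0]], 'k1': 0.0641, 'eye': [958.7498, 712.0602, 1218.1049], 'rotation': [-0.0836, 0.2207, 0.9176, -0.3199]}
side shifter [([397.0, 362.6], 0.76)]
side gear_pivot [([397.8, 351.6], 0.77)]
side gear_knob [([428.0, 307.4], 0.85)]
side handbrake_base [([294.1, 221.6], 0.6)]
side handbrake_hinge [([3
[... 325 characters left out ...]
side spice_jar [([414.3, 454.5], 0.83), ([397.9, 352.3], 0.41)]
top {'mtx': [[542.4853, 0.0, 315.4034], [0.0, 542.4853, 239.5804], [0.0, 0.0, 1.0]], 'k1': -0.1149, 'eye': [445.6345, -10.1332, 1758.5541], 'rotation': [0.0268, -0.7052, 0.7078, -0.0304]}
top shifter [([232.1, 268.3], 0.57)]
top gear_pivot [([232.5, 266.9], 0.61)]
top gear_knob []
top handbrake_base [([379.0, 255.7], 0.64)]
top handbrake_hinge [([390.3, 277.6], 0.88)]
top handbrake_grip [([382.3, 226.8], 0.71)]
top tablet_stand [([262.2, 210.7], 0.85)]
top tablet_edge [([225.4, 249.0], 0.97)]
top paper_cup [([308.5, 212.7], 0.61)]
top creamer [([447.3, 268.5], 0.61)]
top spice_jar [([173.6, 242.9], 0.77), ([388.9, 278.2], 0.54)]
```

View images.

```bash
cat > h.py <<'E'
import numpy as np, cv2
from rig import *
from scipy.spatial.transform import Rotation as R
from scipy.optimize import least_squares
def rot(q): return R.from_quat(np.array(q),scalar_first=True)
def cam(c):
    m=dict(camera_model(c)); m["Rm"]=rot(m["rotation"]).as_matrix(); return m
def proj(m,P):
    p=(np.atleast_2d(P)-m["eye"])@m["Rm"]; s=p[:,:2]/p[:,2:]
    s=s*(1+m["k1"]*(s**2).sum(1,keepdims=True))
    return s*[m["mtx"][0][0],m["mtx"][1][1]]+[m["mtx"][0][2],m["mtx"][1][2]]
def ray(m,xy):
    d=(np.array(xy)-[m["mtx"][0][2],m["mtx"][1][2]])/[m["mtx"][0][0],m["mtx"][1][1]]; s=d.copy()
    for _ in range(20): s=d/(1+m["k1"]*(s@s))
    return m["Rm"]@np.append(s,1)
def onz(m,xy,z):
    d=ray(m,xy); return m["eye"]+d*(z-m["eye"][2])/d[2]
def tri(ms,xys,z=None):
    f=lambda P:np.concatenate([(proj(m,P)[0]-xy) for m,xy in zip(ms,xys)]+([[(P[2]-z)]] if z is not None else []))
    r=least_squares(f,[450,0,100]); return r.x,np.abs(r.fun).max()
E
python3 - <<'E'
from h import *
S,T=cam("side"),cam("top")
d=dict(shifter=([397,362.6],[232.1,268.3],0),pivot=([397.8,351.6],[232.5,266.9],25),hb=([294.1,221.6],[379,255.7],0),hinge=([314,189.7],[390.3,277.6],75),grip=([270.3,212.6],[382.3,226.8],None),stand=([310.5,359.1],[262.2,210.7],0),edge=([385.9,284.5],[225.4,249],295),cup=([281.9,304.7],[308.5,212.7],0),creamer=([281.3,169.8],[447.3,268.5],0),jar=([414.3,454.5],[173.6,242.9],0))
for k,(a,b,z) in d.items(): 
    P,e=tri([S,T],[a,b],z); print(k,P.round(1),round(e,1),*( [onz(S,a,z).round(1),onz(T,b,z).round(1)] if z is not None else []))
a=cv2.imread("pics/side0.png")[130:480,200:500]; b=cv2.imread("pics/top0.png")[150:350,140:480]
cv2.imwrite("pics/c.png",np.hstack([cv2.resize(a,None,fx=1.33,fy=1.33),np.zeros((465,1,3),np.uint8)][:1])if 0 else cv2.resize(a,(600,600*350//300))[:600])
cv2.imwrite("pics/d.png",cv2.resize(b,None,fx=2.3,fy=2.3))
E
```

```text
shifter [ 5.023e+02  2.545e+02 -4.000e-01] 2.1 [506.7 256.8   0. ] [495.4 251.3   0. ]
pivot [499.5 244.4  25.1] 0.6 [499.5 243.4  25. ] [499.2 246.4  25. ]
hb [ 5.353e+02 -2.335e+02  4.000e-01] 2.3 [ 534.1 -242.5    0. ] [ 534.7 -226.     0. ]
hinge [ 462.5 -256.5   75.4] 1.9 [ 460.7 -263.8   75. ] [ 462.7 -251.3   75. ]
grip [ 614.1 -222.4   99.9] 1.5
stand [ 6.831e+02  1.563e+02 -1.000e-01] 0.6 [683.1 157.5   0. ] [683.4 154.2   0. ]
edge [544.3 219.4 295.3] 2.4 [546.5 215.6 295. ] [539.4 226.1 295. ]
cup [ 6.789e+02 -3.600e+00  3.000e-01] 2.0 [680.1  -8.6  -0. ] [676.2   2.8   0. ]
creamer [ 4.852e+02 -4.476e+02  1.000e-01] 2.0 [ 479.2 -446.5    0. ] [ 491.8 -449.8    0. ]
jar [ 5.841e+02  4.490e+02 -4.000e-01] 1.6 [586.6 450.6   0. ] [578.7 444.7   0. ]
```

View pics/c.png

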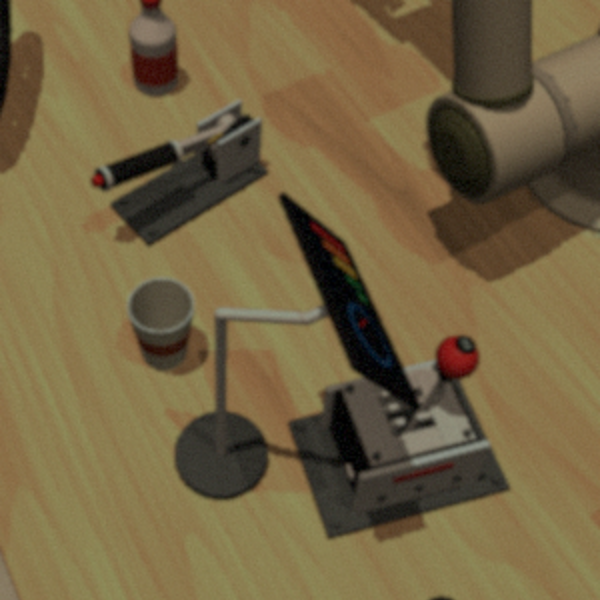

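View pics/d.png

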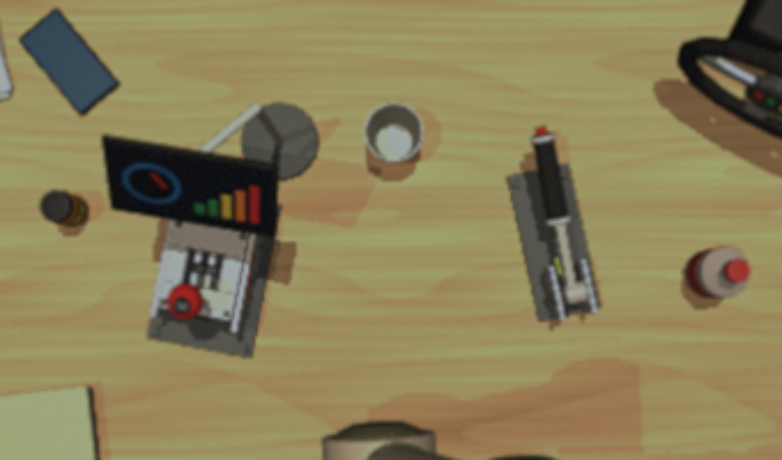

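```bash
cat >> h.py <<'E'
def lean(yaw,th):  # tool leaning back by th: z forward-down, x forward-up, y right
    f=np.array([np.cos(yaw),np.sin(yaw),0]); u=np.array([0,0,1.])
    z=f*np.sin(th)-u*np.cos(th); x=f*np.cos(th)+u*np.sin(th)
    return np.column_stack([x,np.cross(z,x),z])
def rel(P,Rt,s=None):
    s=s or sense(); R0=rot(s["ee_rot"]).as_matrix()
    d=R0.T@(np.array(P)-s["eef_pos"])/10; w=R.from_matrix(R0.T@Rt).as_rotvec()
    print("rel",d.round(2),w.round(3),"rows",round(np.linalg.norm(d)/4.17,1),round(np.degrees(np.linalg.norm(w))/7.16,1))
E
python3 - <<'E'
from h import *
s=sense(); m=cam("wrist"); R0=rot(s["ee_rot"]).as_matrix()
print("cam in tool",(R0.T@(m["eye"]-s["eef_pos"])).round(1)); print((R0.T@m["Rm"]).round(2))
rel([520,-240,270],lean(.22,.14)); 
E
```

```text
cam in tool [  69.3    1.1 -124.6]
[[ 0.   -0.96 -0.28]
 [ 1.   -0.    0.  ]
 [-0.   -0.28  0.96]]
rel [ 43.65 -15.42  -2.17] [-0.004  0.14   0.052] rows 11.1 1.2
```

Emit:
step_arm(commands="1 14 -5 -0.7 0 0.05 0.02; 1 29 -10 -1.4 0 0.1 0.04; 1 43.6 -15.4 -2.2 0 0.14 0.05; 1 43.6 -15.4 -2.2 0 0.14 0.05; 1 43.6 -15.4 -2.2 0 0.14 0.05; 1 43.6 -15.4 -2.2 0 0.14 0.05; 1 43.6 -15.4 -2.2 0 0.14 0.05; 1 43.6 -15.4 -2.2 0 0.14 0.05; 1 43.6 -15.4 -2.2 0 0.14 0.05; 1 43.6 -15.4 -2.2 0 0.14 0.05; 1 43.6 -15.4 -2.2 0 0.14 0.05; 1 43.6 -15.4 -2.2 0 0.14 0.05; 1 43.6 -15.4 -2.2 0 0.14 0.05; 1 43.6 -15.4 -2.2 0 0.14 0.05; 1 43.6 -15.4 -2.2 0 0.14 0.05")

```text
time_s: 2.45
eef_pos: [518.7, -241.2, 270.2]
ee_rot: [-0.009, 0.992, 0.11, 0.069]
force: [-0.9, 0.6, 0.4]
grip_width: 0.998
grip_force: 0.0
```

```bash
python3 - <<'E'
from h import *
s=sense(); print(s["time_s"],s["eef_pos"].round(1),s["joints"].round(2)); m=cam("wrist"); im=capture("wrist"); cv2.imwrite("pics/w1.png",im[:,:,::-1])
for l,z in (("handbrake_base",0),("handbrake_hinge",75),("handbrake_grip",97)):
    for q in spot_point("wrist",l)[:1]: print(l,q["xy"],q["score"],onz(m,q["xy"],z).round(1))
q=trace("wrist","handbrake_grip"); print([(a["rect"],a["score"]) for a in q[:1]])
E
```

```text
2.45 [ 518.7 -241.2  270.2] [-0.69  0.35  1.4   0.12  1.31  0.64]
handbrake_base [314.3, 224.0] 0.58 [ 537.7 -232.2    0. ]
handbrake_hinge [311.6, 304.1] 0.87 [ 466.7 -246.5   75. ]
handbrake_grip [312.4, 129.9] 0.84 [ 623.3 -213.    97. ]
[([317.5, 177.8, 48.4, 281.3], 0.8)]
```

View pics/w1.png

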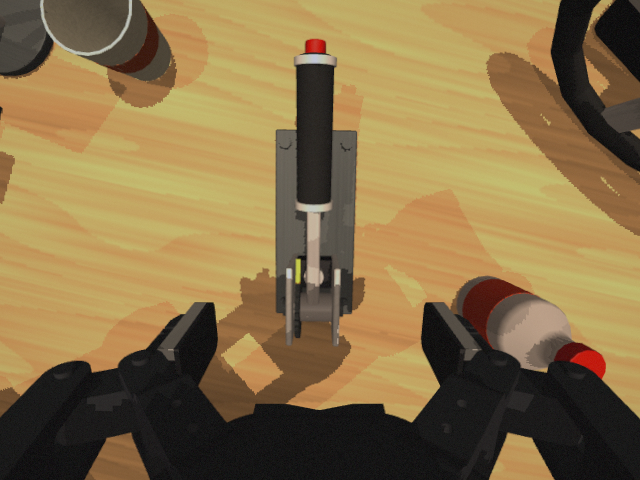

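```bash
python3 - <<'E'
from h import *
L=lean(.215,.14); g=np.array([621.3,-213.7,97.3])
for d in (-70,3): rel(g+d*L[:,2],L)
E
```

```text
rel [ 8.05 -0.4  11.62] [-0.004  0.     0.005] rows 3.4 0.1
rel [ 8.06 -0.37 18.92] [-0.004  0.     0.005] rows 4.9 0.1
```

Emit:
step_arm(commands="1 4 -0.2 3 0 0 0; 1 8.05 -0.4 7 0 0 0; 1 8.05 -0.4 10 0 0 0; 1 8.05 -0.4 11.6 0 0 0; 1 8.05 -0.4 11.6 0 0 0; 1 8.05 -0.4 14 0 0 0; 1 8.05 -0.4 16.5 0 0 0; 1 8.05 -0.4 18 0 0 0; 1 8.05 -0.4 18.9 0 0 0; 1 8.05 -0.4 18.9 0 0 0; 1 8.05 -0.4 18.9 0 0 0")

```text
time_s: 3.62
eef_pos: [622.2, -213.2, 96.0]
ee_rot: [-0.009, 0.991, 0.11, 0.07]
force: [-0.1, -0.3, 0.2]
grip_width: 1.0
grip_force: 0.0
```

```bash
python3 - <<'E'
from h import *
s=sense(); print(s["force"],s["joints"].round(2)); im=capture("wrist"); cv2.imwrite("pics/w2.png",im[:,:,::-1])
L=lean(.215,.14); g=np.array([621.3,-213.7,97.3]); rel(g+3*L[:,2],L)
E
```

```text
[-0.07712683 -0.29355298  0.18036214] [-0.54  0.69  1.34  0.12  1.02  0.75]
rel [-0.11  0.02  0.19] [-0.003 -0.002  0.006] rows 0.1 0.1
```

View pics/w2.png

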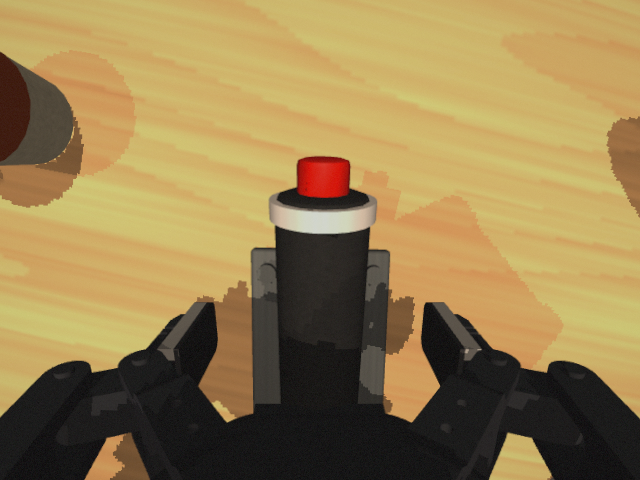

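Emit:
step_arm(commands="0 0 0 0.1 0 0 0; 0 0 0 0.1 0 0 0; 0 0 0 0.1 0 0 0; 0 0 0 0.1 0 0 0; 0 0 0 0.1 0 0 0; 0 0 0 0.1 0 0 0; 0 0 0 0.1 0 0 0; 0 0 0 0.1 0 0 0; 0 0 0 0.1 0 0 0; 0 0 0 0.1 0 0 0", newtons=50)

```text
time_s: 4.5
eef_pos: [622.5, -213.4, 93.9]
ee_rot: [-0.009, 0.991, 0.11, 0.07]
force: [1.2, -6.0, 1.4]
grip_width: 0.341
grip_force: 49.2
```

Emit:
step_arm(commands="0 -0.02 0 -0.8 0 0.05 0; 0 -0.08 0 -1.6 0 0.1 0; 0 -0.18 0 -2.39 0 0.15 0; 0 -0.32 0 -3.18 0 0.2 0; 0 -0.5 0 -3.96 0 0.25 0; 0 -0.71 0 -4.73 0 0.3 0; 0 -0.97 0 -5.49 0 0.35 0; 0 -1.26 0 -6.23 0 0.4 0; 0 -1.59 0 -6.96 0 0.45 0; 0 -1.96 0 -7.67 0 0.5 0; 0 -1.96 0 -7.67 0 0.5 0; 0 -1.96 0 -7.67 0 0.5 0")

```text
time_s: 5.5
eef_pos: [593.4, -219.4, 165.2]
ee_rot: [-0.037, 0.944, 0.103, 0.313]
force: [18.2, -3.3, -16.0]
grip_width: 0.336
grip_force: 59.3
```

```bash
python3 - <<'E'
from h import *
s=sense(); print(s["force"],s["wrist_torque"],s["joints"].round(2)); p=s["eef_pos"]-[466.5,-247.5,75]; print(np.arctan2(p[2],np.hypot(p[0],p[1]))-.14, np.linalg.norm(p)); z=rot(s["ee_rot"]).as_matrix()[:,2]; print(np.arcsin(np.hypot(z[0],z[1])))
E
```

```text
[ 18.18175096  -3.32730273 -15.98068564] [-0.81004026 -0.65149235 -1.23917327] [-0.73  0.44  1.68  0.77  0.78  0.12]
0.4667682109018719 158.17527352897264
0.6404185253542316
```

Emit:
step_arm(commands="0 0 0 -0.16 0 0.01 0; 0 0 0 -0.32 0 0.02 0; 0 -0.01 0 -0.48 0 0.03 0; 0 -0.01 0 -0.48 0 0.03 0; 0 -0.01 0 -0.48 0 0.03 0; 0 -0.01 0 -0.48 0 0.03 0")

```text
time_s: 6.0
eef_pos: [591.2, -219.7, 166.6]
ee_rot: [-0.039, 0.939, 0.102, 0.326]
force: [48.1, -7.3, -40.6]
grip_width: 0.328
grip_force: 57.5
```

```bash
python3 - <<'E'
from h import *
s=sense(); print(s["force"],s["wrist_torque"]); p=s["eef_pos"]-[466.5,-247.5,75]; print(np.arctan2(p[2],np.hypot(p[0],p[1]))-.14, np.linalg.norm(p)); z=rot(s["ee_rot"]).as_matrix()[:,2]; print(np.arcsin(np.hypot(z[0],z[1])))
im=capture("side"); cv2.imwrite("pics/s3.png",cv2.resize(im[150:300,200:400,::-1],None,fx=4,fy=4))
E
```

```text
[ 48.13013427  -7.25455133 -40.61606372] [-1.61210319 -1.58505893 -1.58184255]
0.481890856442331 157.2292967556672
0.6683945719145178
```

Emit:
step_arm(commands="0 0 0 0.2 0 -0.012 0; 0 0 0 0.2 0 -0.012 0; 1 0 0 0.2 0 -0.012 0; 1 0 0 0.2 0 -0.012 0; 1 0 0 0.2 0 -0.012 0; 1 0 0 0.2 0 -0.012 0; 1 0 0 0.2 0 -0.012 0; 1 0 0 0.2 0 -0.012 0; 1 0 0 0.2 0 -0.012 0; 1 0 0 -1.5 0 -0.012 0; 1 0 0 -4 0 -0.012 0; 1 0 0 -7 0 -0.012 0; 1 0 0 -10 0 -0.012 0; 1 0 0 -10 0 -0.012 0; 1 0 0 -10 0 -0.012 0; 1 0 0 -10 0 -0.012 0")

```text
time_s: 7.38
eef_pos: [529.5, -233.8, 248.3]
ee_rot: [-0.038, 0.941, 0.104, 0.321]
force: [0.3, -0.2, 0.1]
grip_width: 1.002
grip_force: 0.0
```

```bash
python3 - <<'E'
from h import *
s=sense(); print(s["force"],s["joints"].round(2)); m=cam("wrist"); im=capture("wrist"); cv2.imwrite("pics/w3.png",im[:,:,::-1])
a=spot_point("wrist","handbrake_grip")[:1]; b=spot_point("wrist","handbrake_hinge")[:1]; print(a,b)
f=np.array([np.cos(.215),np.sin(.215),0]); n=np.array([-f[1],f[0],0]); h0=np.array([466.5,-247.5,75])
# ray of grip meets lever's vertical plane
for q in a:
    d=ray(m,q["xy"]); P=m["eye"]+d*((h0-m["eye"])@n)/(d@n) if abs(d@n)>.2 else None; print(P)
im=capture("side"); cv2.imwrite("pics/s4.png",cv2.resize(im[130:280,200:400,::-1],None,fx=4,fy=4))
S=cam("side")
for q in spot_point("side","handbrake_grip")[:1]:
    d=ray(S,q["xy"]); P=S["eye"]+d*((h0-S["eye"])@n)/(d@n)-h0; print(q,P,np.arctan2(P[2],P@f)-.14,np.linalg.norm(P))
for ph in (0,.48,.52,.56): print(ph,proj(S,h0+160*(f*np.cos(.14+ph)+[0,0,np.sin(.14+ph)])),proj(m,h0+160*(f*np.cos(.14+ph)+[0,0,np.sin(.14+ph)])))
E
```

```text
[ 0.3001379  -0.2352817   0.08833191] [-0.85  0.24  1.73  0.72  0.96  0.14]
[{'xy': [319.5, 251.4], 'score': 0.61}] []
None
{'xy': [274.8, 192.9], 'score': 0.87} [128.11589165  27.97733514  92.19833183] 0.4727894237486059 160.3026679950807
0 [[267.75985155 216.21326102]] [[318.61198447 246.33549032]]
0.48 [[275.07490433 192.52486564]] [[317.93898862 246.55282544]]
0.52 [[276.1868241  190.42639712]] [[317.85129376 249.0488822 ]]
0.56 [[277.36980294 188.32749842]] [[317.75764502 252.059377  ]]
```

View pics/s4.png

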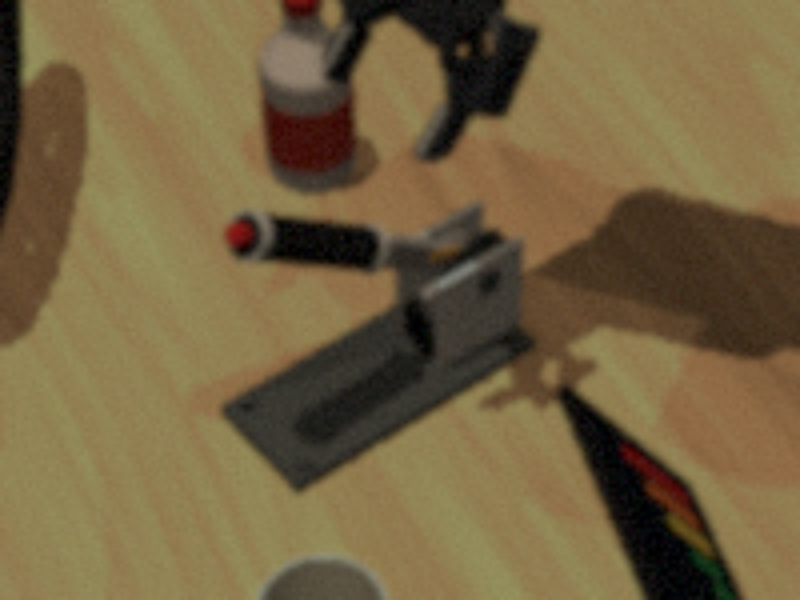

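```bash
python3 - <<'E'
from h import *
S=cam("side"); 
f=np.array([np.cos(.215),np.sin(.215),0]); h0=np.array([466.5,-247.5,75])
pt=lambda h,r,p: h+r*(f*np.cos(.14+p)+[0,0,np.sin(.14+p)])
print("hinge",proj(S,h0))
for p in (0,.44,.48,.52): print(p,proj(S,np.array([pt(h0,r,p) for r in (100,220,235)])).round(1).tolist())
A=np.array([[290,206],[253.5,219]]);B=np.array([[296.25,192],[263.25,188.25]])
def fn(v):
    o=np.array([v[0],v[1]]); return np.concatenate([(proj(S,np.array([pt(h0,r,p) for r in (v[3],v[4])]))-X+o).ravel() for p,X in ((0,A),(v[2],B))])
r=least_squares(fn,[0,0,.5,100,220]);print(r.x,r.fun.round(1))
E
```

```text
hinge [[314.81707949 194.23520655]]
0 [[286.0, 207.7], [248.7, 225.1], [243.8, 227.4]]
0.44 [[290.1, 194.5], [256.9, 194.8], [252.4, 194.8]]
0.48 [[290.8, 193.2], [258.3, 191.8], [253.9, 191.6]]
0.52 [[291.5, 191.9], [259.8, 188.8], [255.6, 188.4]]
[ -0.93209405  -1.10049883   0.51501316  82.15055182 201.17948858] [ 0.4 -1.9  0.4  2.2 -1.4 -0.6  0.7  0.3]
```

View pics/w3.png

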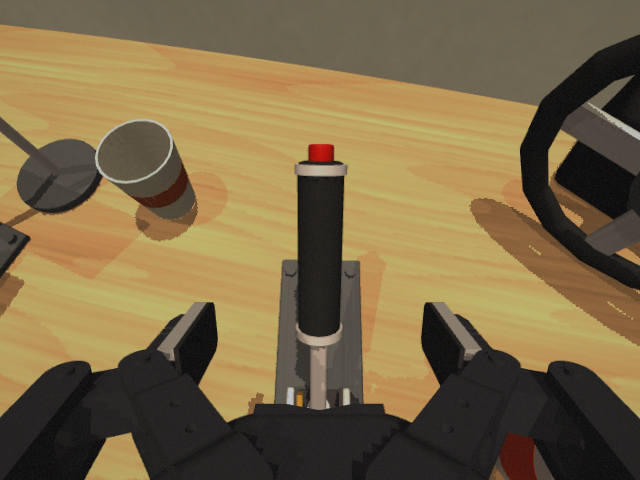

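```bash
cat >> h.py <<'E'
F=np.diag([-1,-1,1.])
E
python3 - <<'E'
from h import *
S,T=cam("side"),cam("top")
print(tri([S,T],[[428,307.4],[220,281.3]]))
rel([420,-30,380],lean(1.5,0))
E
```

```text
(array([454.55511988, 254.55088637, 200.37438157]), np.float64(0.7249057614486674))
rel [  3.09 -22.34 -14.16] [ 0.415 -0.567 -1.23 ] rows 6.4 11.3
```

Emit:
step_arm(commands="1 0.3 -2 -3 0.04 -0.06 -0.12; 1 0.6 -4 -6 0.08 -0.11 -0.25; 1 0.9 -7 -8 0.12 -0.17 -0.37; 1 1.2 -9 -9 0.17 -0.23 -0.49; 1 1.5 -11 -10 0.21 -0.28 -0.61; 1 1.9 -13 -11 0.25 -0.34 -0.74; 1 2.2 -16 -12 0.29 -0.4 -0.86; 1 2.5 -18 -13 0.33 -0.45 -0.98; 1 2.8 -20 -14 0.37 -0.51 -1.1; 1 3.1 -22 -14 0.41 -0.57 -1.23; 1 3.1 -22 -14 0.41 -0.57 -1.23; 1 3.1 -22 -14 0.41 -0.57 -1.23; 1 3.1 -22 -14 0.41 -0.57 -1.23; 1 3.1 -22 -14 0.41 -0.57 -1.23")

```text
time_s: 8.8
eef_pos: [421.8, -32.9, 378.9]
ee_rot: [0.003, 0.733, 0.681, -0.001]
force: [-0.1, 0.0, -0.2]
grip_width: 1.005
grip_force: 0.0
```

```bash
python3 - <<'E'
from h import *
print(sense()["joints"].round(2))
L=lean(-.18,.7)@F; k=np.array([454.5,254.5,200]); print(k-120*L[:,2]); rel(k-120*L[:,2],L)
E
```

```text
[-0.35  0.02  1.51 -0.    1.61 -0.28]
[378.442859   268.34008213 291.78106247]
rel [29.76 -6.57  8.56] [-0.512 -0.563 -1.399] rows 7.6 12.7
```

Emit:
step_arm(commands="1 2.5 -0.5 0.7 -0.04 -0.05 -0.11; 1 5 -1 1.4 -0.08 -0.09 -0.22; 1 7.5 -1.5 2.1 -0.12 -0.14 -0.33; 1 10 -2.2 2.8 -0.17 -0.19 -0.46; 1 12.5 -2.7 3.5 -0.21 -0.23 -0.58; 1 15 -3.3 4.2 -0.25 -0.28 -0.7; 1 17.5 -3.8 5 -0.29 -0.32 -0.81; 1 20 -4.4 5.7 -0.34 -0.38 -0.93; 1 22.5 -5 6.4 -0.39 -0.42 -1.05; 1 25 -5.5 7.1 -0.43 -0.47 -1.17; 1 27.5 -6 7.8 -0.47 -0.52 -1.28; 1 29.8 -6.6 8.6 -0.51 -0.56 -1.4; 1 29.8 -6.6 8.6 -0.51 -0.56 -1.4; 1 29.8 -6.6 8.6 -0.51 -0.56 -1.4; 1 29.8 -6.6 8.6 -0.51 -0.56 -1.4; 1 29.8 -6.6 8.6 -0.51 -0.56 -1.4")

```text
time_s: 10.13
eef_pos: [378.3, 267.7, 291.9]
ee_rot: [0.34, 0.086, 0.936, -0.031]
force: [0.3, -0.1, 0.5]
grip_width: 1.001
grip_force: 0.0
```

```bash
python3 - <<'E'
from h import *
s=sense();print(s["joints"].round(2)); m=cam("wrist"); im=capture("wrist"); cv2.imwrite("pics/w4.png",im[:,:,::-1]); k=np.array([454.5,254.5,200])
print("pred",proj(m,k))
for l in ("gear_knob","gear_pivot","shifter","tablet_edge"): print(l,spot_point("wrist",l)[:1])
q=trace("wrist","gear_knob")
for a in q[:1]: print(a["rect"],a["score"]); d=ray(m,a["rect"][:2]); print("at z=200",onz(m,a["rect"][:2],200))
L=lean(-.18,.7)@F; rel(k-120*L[:,2],L); print(m["eye"])
E
```

```text
[ 0.6  -0.02  1.92 -0.66  0.82 -0.43]
pred [[321.76510788 246.57965238]]
gear_knob [{'xy': [318.4, 249.5], 'score': 0.91}]
gear_pivot []
shifter [{'xy': [320.0, 123.8], 'score': 0.93}]
tablet_edge [{'xy': [314.0, 405.7], 'score': 0.69}]
[320.4, 228.4, 59.9, 100.9] 0.64
at z=200 [432.60271264 257.45927531 200.        ]
rel [-0.04  0.03  0.01] [-0.    -0.003  0.   ] rows 0.0 0.0
[246.39838924 290.85737849 342.46517133]
```

View pics/w4.png

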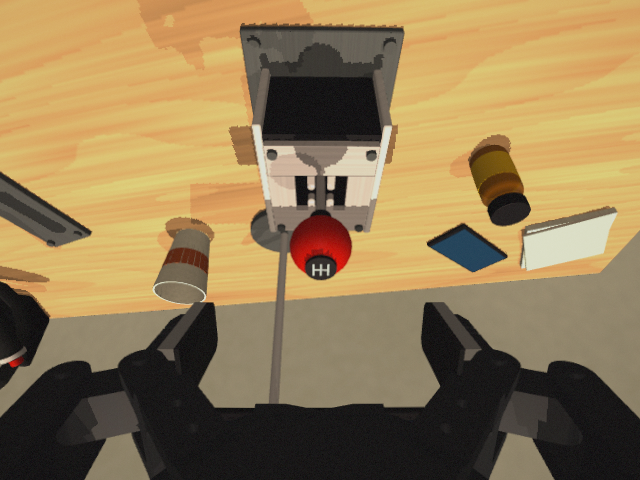

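```bash
python3 - <<'E'
from h import *
L=lean(-.18,.75)@F; k=np.array([454.5,254.2,200]); rel(k-60*L[:,2],L);rel(k+4*L[:,2],L)
E
```

```text
rel [0.24 0.01 6.02] [-0.    -0.053  0.   ] rows 1.4 0.4
rel [-9.000e-02  1.000e-02  1.241e+01] [-0.    -0.053  0.   ] rows 3.0 0.4
```

Emit:
step_arm(commands="1 0.1 0 3 0 -0.03 0; 1 0.24 0 6 0 -0.05 0; 1 0.1 0 8 0 -0.05 0; 1 0 0 10 0 -0.05 0; 1 -0.05 0 11.5 0 -0.05 0; 1 -0.1 0 12.4 0 -0.05 0; 1 -0.1 0 12.4 0 -0.05 0; 1 -0.1 0 12.4 0 -0.05 0")

```text
time_s: 11.1
eef_pos: [456.9, 253.9, 197.2]
ee_rot: [0.364, 0.083, 0.927, -0.033]
force: [-0.2, -0.4, 0.2]
grip_width: 0.999
grip_force: 0.0
```

Emit:
step_arm(commands="0 0 0 0 0 0 0; 0 0 0 0 0 0 0; 0 0 0 0 0 0 0; 0 0 0 0 0 0 0; 0 0 0 0 0 0 0; 0 0 0 0 0 0 0; 0 0 0 0 0 0 0; 0 0 0 0 0 0 0", newtons=30)

```text
time_s: 11.77
eef_pos: [457.2, 254.3, 198.0]
ee_rot: [0.364, 0.083, 0.927, -0.032]
force: [-3.1, 1.0, 5.6]
grip_width: 0.518
grip_force: 30.2
```

```bash
python3 - <<'E'
from h import *
s=sense(); print(s["joints"].round(2),s["force"].round(1)); Rm=rot(s["ee_rot"]).as_matrix(); P0=s["eef_pos"]
yaw=-.18; f=np.array([np.cos(yaw),np.sin(yaw),0]); l=np.array([-f[1],f[0],0]); u=np.array([0,0,1.])
K=lambda fo,si: 180*(np.cos(si)*np.sin(fo)*f+np.sin(si)*l+np.cos(si)*np.cos(fo)*u)
for fo,si in ((-.2,0),(-.13,0),(-.06,0),(0,0),(0,.08),(0,.16),(0,.236),(.05,.236),(.1,.236),(.15,.236),(.2,.236),(.26,.236)):
    print(fo,si,(Rm.T@(K(fo,si)-K(-.26,0))/10).round(2))
np.save("P0.npy",P0)
E
```

```text
[ 0.47  0.2   1.97 -0.95  0.53 -0.18] [-3.1  1.   5.6]
-0.2 0 [-0.94 -0.    0.54]
-0.13 0 [-1.99 -0.    1.23]
-0.06 0 [-2.99 -0.01  2.  ]
0 0 [-3.8  -0.01  2.71]
0 0.08 [-3.76  1.43  2.75]
0 0.16 [-3.65  2.86  2.88]
0 0.236 [-3.47  4.2   3.08]
0.05 0.236 [-4.09  4.2   3.69]
0.1 0.236 [-4.69  4.2   4.33]
0.15 0.236 [-5.25  4.2   5.  ]
0.2 0.236 [-5.77  4.19  5.7 ]
0.26 0.236 [-6.36  4.19  6.57]
```

Emit:
step_arm(commands="0 -0.47 0 0.27 0 0 0; 0 -0.94 0 0.54 0 0 0; 0 -1.47 0 0.88 0 0 0; 0 -1.99 0 1.23 0 0 0; 0 -2.49 0 1.61 0 0 0; 0 -2.99 0 2 0 0 0; 0 -3.4 0 2.35 0 0 0; 0 -3.8 0 2.71 0 0 0; 0 -3.8 0 2.71 0 0 0; 0 -3.8 0 2.71 0 0 0; 0 -3.8 0 2.71 0 0 0")

```text
time_s: 12.68
eef_pos: [502.5, 245.6, 202.9]
ee_rot: [0.364, 0.083, 0.927, -0.033]
force: [-0.4, 0.0, 2.9]
grip_width: 0.522
grip_force: 30.6
```

```bash
cat > lv.py <<'E'
from h import *
s=sense(); print(s["joints"].round(2),"F",s["force"].round(1),"w",s["grip_width"],s["grip_force"]); Rm=rot(s["ee_rot"]).as_matrix()
f=np.array([np.cos(.18),-np.sin(.18),0]); l=np.array([-f[1],f[0],0])
d=s["eef_pos"]-np.load("P0.npy"); x,y,z=d@f-46.3,d@l,d[2]
print("fwd,left,up rel",x.round(1),y.round(1),z.round(1),"fore~",np.arcsin(x/180/np.cos(np.arcsin(y/180))).round(3),"side~",np.arcsin(y/180).round(3),"Ffwd,left",(s["force"]@f).round(1),(s["force"]@l).round(1))
E
python3 - <<'E'
from lv import *
im=capture("wrist"); cv2.imwrite("pics/w5.png",im[:,:,::-1])
m=cam("wrist")
print(spot_point("wrist","gear_knob")[:1],spot_point("wrist","shifter")[:1])
im=capture("side"); cv2.imwrite("pics/s5.png",cv2.resize(im[250:430,320:520,::-1],None,fx=3.3,fy=3.3))
E
```

```text
[ 0.41  0.26  1.89 -0.88  0.51 -0.3 ] F [-0.4  0.   2.9] w 0.5218135646871029 30.565584897994995
fwd,left,up rel -0.2 -0.4 5.0 fore~ -0.001 side~ -0.002 Ffwd,left -0.4 -0.0
[{'xy': [318.8, 332.9], 'score': 0.79}] [{'xy': [322.7, 43.6], 'score': 0.69}]
```

View pics/s5.png

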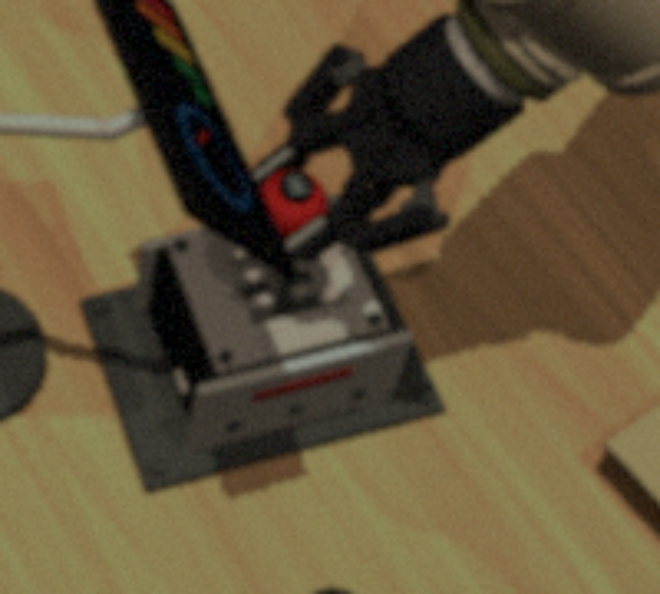

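Emit:
step_arm(commands="0 0 0.4 0.01 0 0 0; 0 0.02 0.8 0.02 0 0 0; 0 0.04 1.2 0.03 0 0 0; 0 0.06 1.6 0.06 0 0 0; 0 0.1 2 0.1 0 0 0; 0 0.1 2 0.1 0 0 0; 0 0.1 2 0.1 0 0 0")

```text
time_s: 13.47
eef_pos: [505.9, 265.3, 201.4]
ee_rot: [0.363, 0.083, 0.927, -0.034]
force: [-0.3, -5.2, 3.3]
grip_width: 0.523
grip_force: 31.5
```

```bash
python3 lv.py
```

```text
[ 0.45  0.29  1.85 -0.89  0.54 -0.27] F [-0.3 -5.2  3.3] w 0.5233659138167555 31.515052020549774
fwd,left,up rel -0.3 19.5 3.4 fore~ -0.002 side~ 0.109 Ffwd,left 0.6 -5.1
```

Emit:
step_arm(commands="0 0.03 0.4 0.03 0 0 0; 0 0.06 0.8 0.07 0 0 0; 0 0.11 1.2 0.12 0 0 0; 0 0.15 1.6 0.18 0 0 0; 0 0.2 2 0.24 0 0 0; 0 0.23 2.25 0.27 0 0 0; 0 0.23 2.25 0.27 0 0 0; 0 0.23 2.25 0.27 0 0 0")

```text
time_s: 14.13
eef_pos: [510.0, 287.1, 197.9]
ee_rot: [0.363, 0.083, 0.927, -0.034]
force: [-1.6, -6.3, 5.6]
grip_width: 0.523
grip_force: 31.6
```

```bash
python3 - <<'E'
from lv import *
S=cam("side"); im=capture("side"); cv2.imwrite("pics/s6.png",cv2.resize(im[250:430,320:520,::-1],None,fx=3.3,fy=3.3))
print(spot_point("side","gear_knob")[:1], proj(S,s["eef_pos"]-4*Rm[:,2]))
E
```

```text
[ 0.49  0.33  1.8  -0.89  0.57 -0.24] F [-1.6 -6.3  5.6] w 0.5231171354615214 31.605883240699768
fwd,left,up rel -0.2 41.7 -0.0 fore~ -0.001 side~ 0.234 Ffwd,left -0.4 -6.5
[{'xy': [415.3, 329.5], 'score': 0.53}] [[416.21879657 329.73080535]]
```

Emit:
step_arm(commands="0 -0.31 0 0.3 0 0 0; 0 -0.62 0 0.61 0 0 0; 0 -0.92 0 0.93 0 0 0; 0 -1.22 0 1.25 0 0 0; 0 -1.22 0 1.25 0 0 0; 0 -1.22 0 1.25 0 0 0")

```text
time_s: 14.73
eef_pos: [527.2, 284.4, 196.6]
ee_rot: [0.363, 0.083, 0.927, -0.033]
force: [-1.1, -2.5, -1.5]
grip_width: 0.523
grip_force: 31.6
```

```bash
python3 lv.py
```

```text
[ 0.46  0.35  1.77 -0.88  0.56 -0.28] F [-1.1 -2.5 -1.5] w 0.5234769799029712 31.633890867233276
fwd,left,up rel 17.2 42.1 -1.4 fore~ 0.098 side~ 0.236 Ffwd,left -0.6 -2.6
```

Emit:
step_arm(commands="0 -0.28 0 0.33 0 0 0; 0 -0.56 0 0.67 0 0 0; 0 -0.82 0 1.02 0 0 0; 0 -1.08 0 1.37 0 0 0; 0 -1.38 0 1.8 0 0 0; 0 -1.67 0 2.24 0 0 0; 0 -1.67 0 2.24 0 0 0; 0 -1.67 0 2.24 0 0 0")

```text
time_s: 15.4
eef_pos: [554.6, 279.6, 192.1]
ee_rot: [0.364, 0.083, 0.927, -0.033]
force: [-7.3, -2.6, 0.9]
grip_width: 0.519
grip_force: 32.2
```

```bash
python3 - <<'E'
from lv import *
im=capture("side"); cv2.imwrite("pics/s7.png",cv2.resize(im[250:430,320:520,::-1],None,fx=3.3,fy=3.3))
E
```

```text
[ 0.43  0.39  1.72 -0.86  0.54 -0.32] F [-7.3 -2.6  0.9] w 0.5190275402134218 32.19457983970642
fwd,left,up rel 45.0 42.3 -5.8 fore~ 0.26 side~ 0.237 Ffwd,left -6.7 -3.9
```

View pics/s7.png

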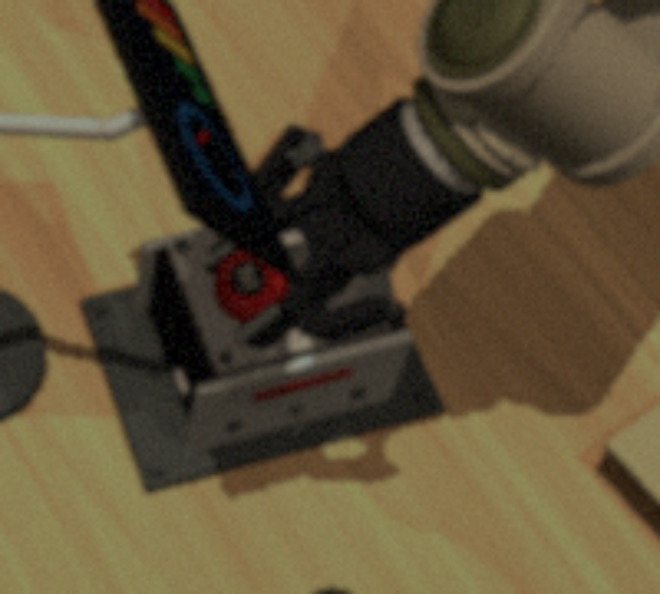

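Emit:
step_arm(commands="0 -0.1 0 0.12 0 0 0; 0 -0.2 0 0.24 0 0 0; 0 -0.2 0 0.24 0 0 0; 0 -0.2 0 0.24 0 0 0")

```text
time_s: 15.78
eef_pos: [556.4, 279.3, 191.6]
ee_rot: [0.363, 0.083, 0.927, -0.033]
force: [-19.9, -2.1, 6.9]
grip_width: 0.519
grip_force: 33.1
```

```bash
python3 lv.py
```

```text
[ 0.43  0.4   1.72 -0.85  0.54 -0.33] F [-19.9  -2.1   6.9] w 0.5192169801856839 33.1244695186615
fwd,left,up rel 46.8 42.4 -6.3 fore~ 0.271 side~ 0.238 Ffwd,left -19.2 -5.6
```

Emit:
step_arm(commands="0 0.15 0 -0.15 0 0 0; 0 0.15 0 -0.15 0 0 0; 1 0.15 0 -0.15 0 0 0; 1 0.15 0 -0.15 0 0 0; 1 0.15 0 -0.15 0 0 0; 1 0.15 0 -0.15 0 0 0; 1 0.15 0 -0.15 0 0 0; 1 0.15 0 -0.15 0 0 0; 1 0.15 0 -0.15 0 0 0; 1 0.15 0 -0.15 0 0 0")

```text
time_s: 16.62
eef_pos: [555.3, 279.4, 191.7]
ee_rot: [0.364, 0.083, 0.927, -0.033]
force: [0.5, 0.1, 0.7]
grip_width: 0.997
grip_force: 0.0
```

```bash
python3 lv.py
```

```text
[ 0.43  0.39  1.72 -0.86  0.54 -0.32] F [0.5 0.1 0.7] w 0.9971125478638825 0.0
fwd,left,up rel 45.7 42.2 -6.2 fore~ 0.264 side~ 0.237 Ffwd,left 0.4 0.2
```

Emit:
step_arm(commands="1 0 0 -1.5 0 0 0; 1 0 0 -3.5 0 0 0; 1 0 0 -6 0 0 0; 1 0 0 -8.5 0 0 0; 1 0 0 -11 0 0 0; 1 0 0 -13 0 0 0; 1 0 0 -14 0 0 0; 1 0 0 -14 0 0 0; 1 0 0 -14 0 0 0; 1 0 0 -14 0 0 0")

```text
time_s: 17.45
eef_pos: [462.0, 296.0, 293.2]
ee_rot: [0.363, 0.083, 0.927, -0.034]
force: [0.6, -0.3, 0.2]
grip_width: 1.003
grip_force: 0.0
```

```bash
python3 - <<'E'
from lv import *
im=capture("wrist"); cv2.imwrite("pics/w8.png",im[:,:,::-1]); m=cam("wrist")
f=np.array([np.cos(.18),-np.sin(.18),0]); l=np.array([-f[1],f[0],0])
K=lambda fo,si: np.array([499.7,245.5,25])+180*(np.cos(si)*np.sin(fo)*f+np.sin(si)*l+np.array([0,0,np.cos(si)*np.cos(fo)]))
print(spot_point("wrist","gear_knob")[:1],[proj(m,K(a,.236)).round(1) for a in (.2,.23,.26)])
im=capture("side"); S=cam("side"); print(spot_point("side","gear_knob")[:1],[proj(S,K(a,.236)).round(1) for a in (.2,.26)],spot_point("side","handbrake_grip")[:1])
top=capture("top")
for n in ("tablet_edge","paper_cup","creamer","spice_jar"): print(n,[q["xy"] for q in spot_point("top",n)[:1]],[q["xy"] for q in spot_point("side",n)[:1]])
cv2.imwrite("pics/e.png",cv2.resize(im[130:470,200:500,::-1],(528,600)))
E
```

```text
[ 0.56  0.15  1.75 -0.71  0.77 -0.43] F [ 0.6 -0.3  0.2] w 1.0027542765093522 0.0
fwd,left,up rel -49.0 41.9 95.3 fore~ -0.284 side~ 0.235 Ffwd,left 0.6 -0.1
[{'xy': [308.6, 242.8], 'score': 0.87}] [array([[319.8, 236.2]]), array([[319.8, 238.6]]), array([[319.8, 240.8]])]
[{'xy': [393.4, 334.9], 'score': 0.91}] [array([[399.9, 334.8]]), array([[395.1, 336.6]])] [{'xy': [277.5, 190.8], 'score': 0.6}]
tablet_edge [[225.7, 248.6]] [[311.4, 357.7]]
paper_cup [[313.4, 212.0]] [[284.1, 303.0]]
creamer [[445.3, 268.5]] [[282.9, 174.4]]
spice_jar [[174.4, 241.9]] [[414.8, 453.2]]
```

View pics/w8.png

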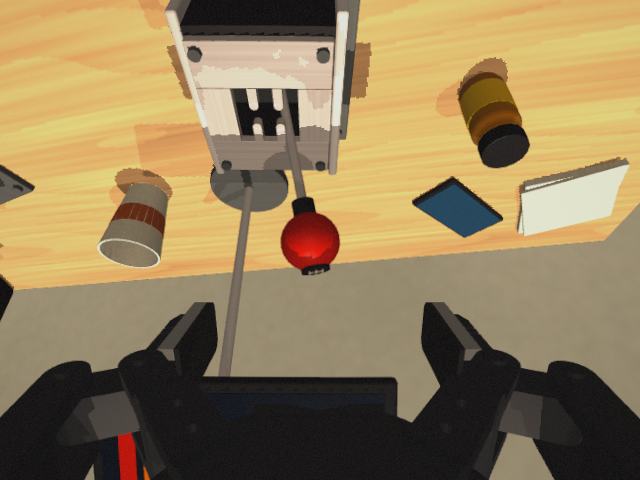

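```bash
python3 -c "
from rig import *
print(finish_job())"
```

```text
the job is handed in; nothing more can be done
None
```

I pulled the handbrake fully up while the rig was still in fourth, then moved the gear lever through neutral to the left and fully forward into first. I let go of both levers, the last pictures show the tablet and the other things still in place, and I handed the job in at about 18 s; no verdict came back.

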